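# Start the filter cleaning at the control box

## Task

Start the dust extractor's filter cleaning at the control box on the bench: with your fingertips lightly press the white button fully down, so that it stays down, then the yellow button in the same way, and last press the green hold-to-run button down and keep it there; the program finishes while still holding the green button down. Press each one gently and in that order, and do not press the red stop button. Do not shift or pick up the tools and other things that lie around the box.

Things in the scene. Friction and masses are not known exactly. Their poses are not given: they have to be found in the camera images.
- station: control box fixed to the bench: a grey enclosure, 104 mm deep (its x) by 280 mm long (its y) by 45 mm high, with a black top plate. Origin at the centre of its underside, on the bench top; z up. Four upright round push buttons stand on its top in one row along its y, at y = -96, -32, +32 and +96 mm, x = 0, on 41 mm wide, 6 mm high steel collars; which colour stands at which place varies
- white_unit: the whole white button unit, collar and button; origin at the centre of the collar's underside, on the top plate (45 mm above the bench); z up. The button's cap is soft rubber: besides the button's own travel its face gives way elastically, about 1 mm for each 4 N and at most 4 mm, so that the end of the travel is cushioned
- white_top (a point): centre of the top face of the white flat-topped push button, 30 mm across. It has no return spring: it resists with about 3 N all the way and stays down where it is left. The face is 22 mm above the top plate and 67 mm above the bench while the button is up and untouched
- white (a joint): how far the white button is pressed down: 0 up, 0.008 m fully down (the rubber cap's give not counted)
- yellow_unit: the whole yellow button unit, collar and button; origin at the centre of the collar's underside, on the top plate (45 mm above the bench); z up. The button's cap is soft rubber: besides the button's own travel its face gives way elastically, about 1 mm for each 4 N and at most 4 mm, so that the end of the travel is cushioned
- yellow_top (a point): centre of the top face of the yellow flat-topped push button, 30 mm across. It has no return spring: it resists with about 3 N all the way and stays down where it is left. The face is 22 mm above the top plate and 67 mm above the bench while the button is up and untouched
- yellow (a joint): how far the yellow button is pressed down: 0 up, 0.008 m fully down (the rubber cap's give not counted)
- green_unit: the whole green button unit, collar and button; origin at the centre of the collar's underside, on the top plate (45 mm above the bench); z up. The button's cap is soft rubber: besides the button's own travel its face gives way elastically, about 1 mm for each 4 N and at most 4 mm, so that the end of the travel is cushioned
- green_top (a point): centre of the top face of the green flat-topped push button, 30 mm across, hold-to-run: a spring pushes it back up, about 1.2 N at first touch and 4.5 N when fully down. The face is 22 mm above the top plate and 67 mm above the bench while the button is up and untouched
- green (a joint): how far the green button is pressed down: 0 up, 0.008 m fully down (the rubber cap's give not counted)
- red_unit: the whole red button unit, collar and button; origin at the centre of the collar's underside, on the top plate (45 mm above the bench); z up
- red_top (a point): centre of the top face of the red mushroom-headed stop button, 38 mm across, stiff spring (about 5 N before it starts to move); it is not to be pressed. The face is 22 mm above the top plate and 67 mm above the bench while the button is up and untouched
- red (a joint): how far the red button is pressed down: 0 up, 0.006 m fully down
- tape_measure: yellow tape measure, 38x83x64 mm, standing behind the box; a loose bystander, to be left where it is. Origin at the centre of its underside, z up
- nail_tin: open grey tin, 75 mm across, 50 mm high, behind the box; a loose bystander, to be left where it is. Origin at the centre of its underside, z up
- pencil: red carpenter's pencil, 174 mm long, in front of the box; a loose bystander, to be left where it is. Origin at the centre of its underside, z up
- chuck_key: grey drill chuck key, 60x64x17 mm, in front of the box; a loose bystander, to be left where it is. Origin at the centre of its underside, z up
- battery_pack: black and grey battery pack, 121x75x65 mm, at the left of the box; a loose bystander, to be left where it is. Origin at the centre of its underside, z up
- the_hand_plane: wooden hand plane, 56x231x122 mm, at the left of the bench; a loose bystander, to be left where it is. Origin at the centre of its underside, z up
- pliers: red-handled pliers, 56x178x14 mm, at the right of the bench; a loose bystander, to be left where it is. Origin at the centre of its underside, z up
- offcut_2: wooden offcut, 48x110x36 mm, at the right of the bench; a loose bystander, to be left where it is. Origin at the centre of its underside, z up

How it is judged:
By the outcome, as a careful person would: the job done as asked, in the order asked, and still so for the second after the job is handed in, while the arm keeps its last pose, push and grip.
It also fails if it takes over 38 s, if anything falls off the work surface, if the arm or the gripper's body presses on something with over 40 N, if the wrist force passes 120 N, or if a joint passes its speed limit or range.

## Robot

A 6-joint arm with a two-finger parallel gripper is mounted at the origin on a cart in front of the work surface, level with it; the furniture and walls round the work are solid. World frame = base frame: x ahead of the robot, y to its left, z up, the work surface at z = 0. Lengths are in m, angles in rad, forces in N, time in s.
With the tool pointing down it reaches from about 0.3 to 0.75 m from the base axis. Payload 8.5 kg.
Tool frame: the origin (TCP) lies at the very end of the fingers, on their centre line; the grasp point (between the pads) lies 19 mm behind it; z points along the fingers, y is the line along which they close (so a half turn about z gives the same grasp; the last joint's range is limited). The gripper opens to 85 mm and grips with 20 to 120 N. Pads are 22 mm wide; open, the fingers measure 114 mm over their backs; the gripper's body (76 mm by 85 mm) begins 54 mm behind the grasp point. The pads swing forward as they close: fully open they stand 13 mm farther back than shut.
Start: joints at [0.941, 0.381, 1.297, -0, 1.464, -0.215], TCP at [0.222, 0.503, 0.231] pointing down, gripper open.
Joint ranges: [-3.11, 3.11], [-0.89, 2.33], [0.22, 2.48], [-1.42, 4.56], [0.17, 2.85], [-2.88, 2.88]. Speed limits (rad/s): [2.39, 2.39, 3.14, 3.14, 3.14, 3.14].

## Interface

Orientations are given as a rotation vector (axis times angle).
In Python, from cell import arm, status, eyes, ticket gives the robot as it stands. The module is installed in compiled form; this text tells all that it offers. Calls block until the motion is done:
- arm.reach(position, orientation): joint-space move of the TCP to a pose.
- arm.move_linear(position, attitude=None, speed=0.15): straight line of the TCP; attitude=None keeps the orientation; speed is the mean speed in m/s.
- arm.movej(angles): joint-space move.
- arm.ungrasp() and arm.clamp(force=None): open the fingers fully, or close them until they stop; force is the grip in N (None keeps the last).
- arm.pause(seconds).
- arm.inverse_kinematics(position, orientation): joint angles nearest the present ones, or None.
- status.read_state(): the state.
- eyes.camera(name): name is "scene" or "top" or "wrist"; returns a dict with "color" (480x640x3 uint8, red, green, blue), "vfov" (degrees; the focal length in pixels is half the picture's height over the tangent of half this angle, whatever the lens; pixels are square), "cx", "cy" (the principal point, pixels), "R" (3x3) and "t" (3): a world point X has camera coordinates R X + t. Camera axes: x right, y down, z forward; pixel columns grow to the right and rows downward; lengths in m; the calibration is good to about 2 mm. A picture is of the moment at which its call begins. There is no depth.
A pose or a line that the arm cannot do raises arm.IKError and nothing moves.
- ticket.sign_off(): hands the job in; it is judged then, once.
The state is a dict: "time_s": time; "joints": joint angles; "qd": joint speeds; "effort": joint torques, N m; "tool_pos": TCP position; "orientation": TCP orientation; "wrist_force": force on the tool from outside, world axes, zero at the start; "wrist_torque": the same for the moment, N m; "grip_width": finger opening in m; "gripper_force": force on a finger pad.
Only numpy, scipy, OpenCV 4.12 (cv2) and the standard library are available. Lean on these libraries where they do the work, as an engineer would, in place of code of your own. Each camera call takes 0.05 s, during which the arm holds its last target. There are 200 camera calls.

## Working session

There is one attempt and no reset: what is moved stays moved. The work goes in short steps, each a Python script; the robot and the scene stay as the last script left them, time stands still between calls to the robot, and variables do not carry over. Pictures are saved under pics/ and viewed, at most 10 in all, crops included, and the job is handed in when it is done.

```bash
mkdir -p pics; python3 - <<'E'
from cell import arm,status,eyes
import cv2
for n in ("top","scene"):
    c=eyes.camera(n); cv2.imwrite(f"pics/{n}0.png",c["color"][:,:,::-1]); print(n,c["vfov"],c["cx"],c["cy"],c["R"],c["t"])
s=status.read_state(); print(s["time_s"],s["orientation"],s["grip_width"],s["wrist_force"])
E
```

```text
top 53.04652723328764 322.92106116406796 238.7668685249297 [[-0.01486747 -0.99963578  0.0225224 ]
 [-0.98521846  0.01080117 -0.17096173]
 [ 0.17065619 -0.02473125 -0.98502022]] [0.02804401 0.53678892 1.13031159]
scene 48.55676846420608 320.9249114091207 239.21382882988271 [[-0.88073078 -0.4735951   0.00457888]
 [-0.22077759  0.40198195 -0.88863253]
 [ 0.41901139 -0.78365694 -0.45859706]] [0.48330836 0.17207884 1.1619705 ]
0.1 [-6.46777671e-01 -3.07373043e+00  1.91907843e-03] 0.0852799927817917 [ 0.27801293  0.2801496  -0.91850544]
```

View pics/top0.png

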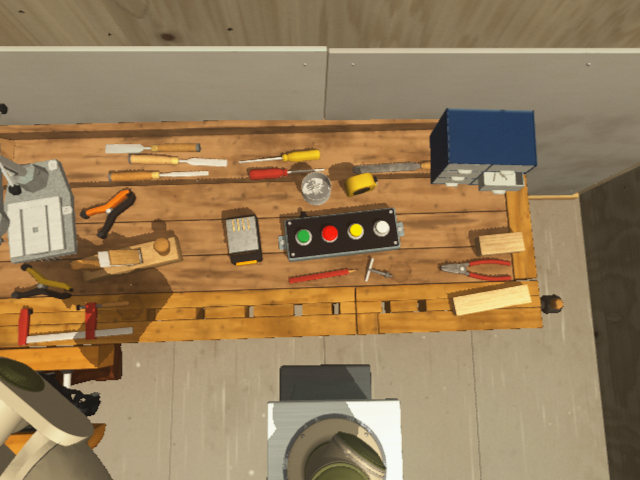

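View pics/scene0.png

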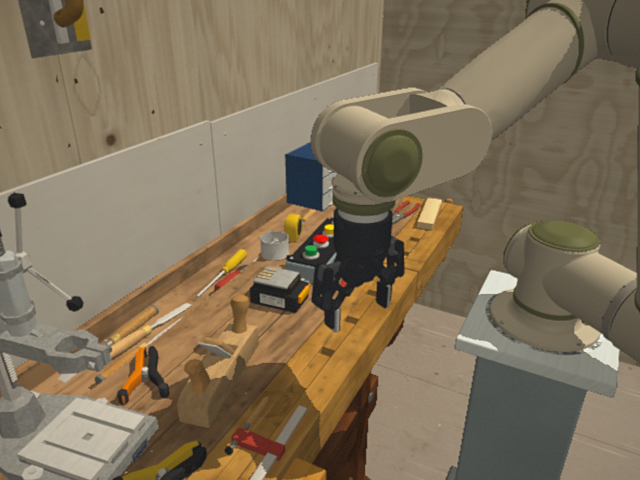

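The top view shows the row, left to right: green (303,236), red (330,233), yellow (356,230), white (382,228). I'll compute centroids at z = 0.067 and check the 64 mm spacing.

```bash
cat > h.py <<'E'
import numpy as np, cv2
def ray(c,u,v,z):
    f=240/np.tan(np.radians(c["vfov"]/2)); R=np.array(c["R"]);t=np.array(c["t"])
    o=-R.T@t; d=R.T@np.array([(u-c["cx"])/f,(v-c["cy"])/f,1]); return o+d*(z-o[2])/d[2]
def proj(c,X):
    f=240/np.tan(np.radians(c["vfov"]/2)); p=np.array(c["R"])@X+np.array(c["t"]); return f*p[0]/p[2]+c["cx"],f*p[1]/p[2]+c["cy"]
def mask(c,name):
    h=cv2.cvtColor(c["color"],cv2.COLOR_RGB2HSV); H,S,V=[h[...,i].astype(int) for i in range(3)]
    return {"white":(S<50)&(V>170),"yellow":(H>20)&(H<35)&(S>130)&(V>140),"green":(H>45)&(H<85)&(S>90)&(V>60),"red":((H<8)|(H>172))&(S>130)&(V>120)}[name]
def centroid(c,name,u,v,r):
    m=mask(c,name).astype(np.uint8); n,l,s,ce=cv2.connectedComponentsWithStats(m)
    k=[i for i in range(1,n) if np.hypot(*(ce[i]-[u,v]))<r]
    i=max(k,key=lambda i:s[i,4]); return ce[i],s[i]
E
python3 - <<'E'
from cell import eyes,arm,status
from h import *
c=eyes.camera("top")
P={}
for n,u,v in (("green",303,236),("red",330,233),("yellow",356,230),("white",382,228)):
    ce,s=centroid(c,n,u,v,8); P[n]=ray(c,*ce,.065); print(n,ce,s[2:],P[n])
k=list(P)
print([np.linalg.norm(P[k[i+1]]-P[k[i]]) for i in range(3)])
w=P["white"]
for th in np.radians([-90,-60,-30,0,30,60,90]):
    # tool x = (cos,sin,0), z down
    R=np.array([[np.cos(th),np.sin(th),0],[np.sin(th),-np.cos(th),0],[0,0,-1]]); r=cv2.Rodrigues(R)[0].ravel()
    print(th,[np.round(q,2) if (q:=arm.inverse_kinematics([*P[n][:2],.12],r)) is not None else None for n in ("white","green")])
E
```

```text
green [302.90243902 235.77235772] [ 13  13 123] [0.54163977 0.06964567 0.065     ]
red [329.41326531 232.73469388] [ 16  16 196] [0.54839185 0.00569958 0.065     ]
yellow [355.43650794 229.78571429] [ 12  13 126] [ 0.55497009 -0.05736286  0.065     ]
white [382.00694444 227.875     ] [ 15  15 144] [ 0.55900252 -0.12195536  0.065     ]
[np.float64(0.06430157480973911), np.float64(0.0634046131985742), np.float64(0.06471824233395794)]
-1.5707963267948966 [array([-0.42,  0.52,  1.41, -0.  ,  1.22,  2.72]), None]
-1.0471975511965976 [array([-0.42,  0.52,  1.41,  0.  ,  1.22,  2.2 ]), array([-0.09,  0.48,  1.48,  0.  ,  1.18,  2.53])]
-0.5235987755982988 [array([-0.42,  0.52,  1.41, -0.  ,  1.22,  1.67]), array([-0.09,  0.48,  1.48, -0.  ,  1.18,  2.01])]
0.0 [array([-0.42,  0.52,  1.41, -0.  ,  1.22,  1.15]), array([-0.09,  0.48,  1.48, -0.  ,  1.18,  1.48])]
0.5235987755982988 [array([-0.42,  0.52,  1.41, -0.  ,  1.22,  0.63]), array([-0.09,  0.48,  1.48, -0.  ,  1.18,  0.96])]
1.0471975511965976 [array([-0.42,  0.52,  1.41,  0.  ,  1.22,  0.1 ]), array([-0.09,  0.48,  1.48,  0.  ,  1.18,  0.43])]
1.5707963267948966 [array([-0.42,  0.52,  1.41, -0.  ,  1.22, -0.42]), array([-0.09,  0.48,  1.48, -0.  ,  1.18, -0.09])]
```

Spacings are 64.3, 63.4 and 64.7 mm against 64, so the positions are good. Next I close the fingers, go above white and look with the wrist camera.

```bash
python3 - <<'E'
from cell import eyes,arm,status
from h import *
th=np.pi/2
R=np.array([[np.cos(th),np.sin(th),0],[np.sin(th),-np.cos(th),0],[0,0,-1]]); r=cv2.Rodrigues(R)[0].ravel()
arm.clamp(20)
arm.reach([.557,-.09,.19],r)
c=eyes.camera("wrist"); cv2.imwrite("pics/w1.png",c["color"][:,:,::-1])
for n,p in (("white",[.559,-.122,.067]),("yellow",[.555,-.057,.067]),("red",[.548,.006,.067]),("green",[.5416,.0696,.067])): print(n,proj(c,np.array(p)))
s=status.read_state(); print(s["time_s"],s["tool_pos"],s["grip_width"],s["wrist_force"],proj(c,np.array(s["tool_pos"])))
np.save("w1.npy",dict(c),allow_pickle=True)
E
```

```text
white (np.float64(323.1954935042746), np.float64(273.61434758578434))
yellow (np.float64(317.9605743249426), np.float64(189.6030490012854))
red (np.float64(307.48445707356166), np.float64(96.04240368334843))
green (np.float64(296.2966258520532), np.float64(-13.439873402545913))
3.3917 [ 0.55707809 -0.0892323   0.19009229] 0.0002269273000489563 [0.98949194 0.40037899 1.10648218] (np.float64(321.67495858034636), np.float64(309.11694009096226))
```

View pics/w1.png

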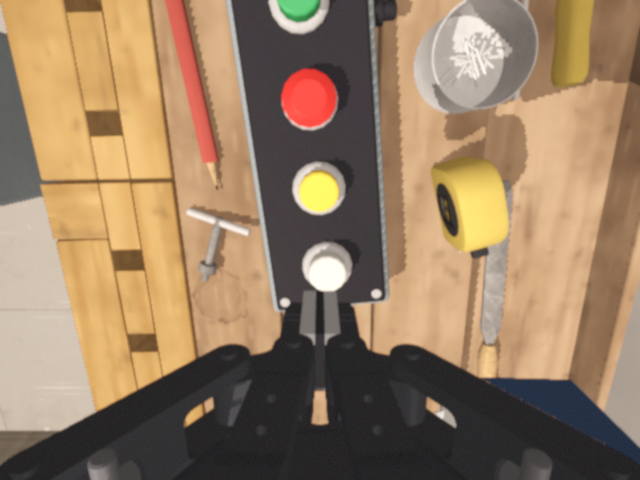

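The wrist view shows white at (328,271), yellow (320,190) and red (309,98). Predictions agree within about 5 px (roughly 3–4 mm in x for white), so I shift white by +3 mm and yellow by +1.5 mm. I press with force feedback, stopping at about 8–9 N.

```bash
cat >> h.py <<'E'
def press(xy,fstop=8.5,zmin=.053):
    from cell import arm,status
    arm.move_linear([*xy,.085]); arm.pause(.15)
    fz=lambda: status.read_state()["wrist_force"][2]
    f0=fz(); z=.070; arm.move_linear([*xy,z],speed=.06); log=[]
    while z>zmin:
        z-=.001 if z>.0595 else .0005
        arm.move_linear([*xy,z],speed=.02); arm.pause(.08)
        f=fz()-f0; log.append((round(z*1e3,1),round(f,1)))
        if f>fstop and z<.0585: break
        if f>14: break
    s=status.read_state(); print(log,s["time_s"],s["tool_pos"])
E
python3 - <<'E'
from cell import eyes,arm,status
from h import *
arm.move_linear([.562,-.1205,.085]); press((.562,-.1205))
arm.move_linear([.562,-.1205,.09])
c=eyes.camera("top"); cv2.imwrite("pics/t2.png",cv2.resize(c["color"][200:270,270:420,::-1],None,fx=4,fy=4))
E
```

```text
[(69.0, np.float64(-0.3)), (68.0, np.float64(-2.1)), (67.0, np.float64(-1.2)), (66.0, np.float64(1.2)), (65.0, np.float64(1.3)), (64.0, np.float64(1.1)), (63.0, np.float64(-0.0)), (62.0, np.float64(0.8)), (61.0, np.float64(1.1)), (60.0, np.float64(1.0)), (59.0, np.float64(0.9)), (58.5, np.float64(1.1)), (58.0, np.float64(3.1)), (57.5, np.float64(5.2)), (57.0, np.float64(5.9)), (56.5, np.float64(7.7)), (56.0, np.float64(8.7))] 10.7417 [ 0.56208049 -0.1205265   0.05662224]
```

White shows a plateau from 66 to 58.5 mm, then rises at about 4 N/mm, which means it is fully down. Next is yellow, then a check of green's position from the wrist camera.

```bash
python3 - <<'E'
from cell import eyes,arm,status
from h import *
press((.556,-.058))
arm.move_linear([.556,-.058,.095])
arm.move_linear([.546,.035,.13],speed=.25)
c=eyes.camera("wrist"); cv2.imwrite("pics/w3.png",c["color"][:,:,::-1])
u,v=proj(c,np.array([.5425,.069,.067])); ce,s=centroid(c,"green",u,v,40); print(u,v,ce,s,ray(c,*ce,.066))
E
```

```text
[(69.0, np.float64(-0.2)), (68.0, np.float64(-0.2)), (67.0, np.float64(-0.2)), (66.0, np.float64(1.5)), (65.0, np.float64(2.3)), (64.0, np.float64(1.7)), (63.0, np.float64(1.9)), (62.0, np.float64(2.0)), (61.0, np.float64(2.3)), (60.0, np.float64(2.6)), (59.0, np.float64(1.5)), (58.5, np.float64(2.5)), (58.0, np.float64(3.9)), (57.5, np.float64(5.2)), (57.0, np.float64(6.6)), (56.5, np.float64(8.8))] 17.6167 [ 0.55607978 -0.0580413   0.05697132]
315.83712908544516 203.4602562100437 [315.17343358 202.09573935] [ 291  177   50   51 1995] [0.54211584 0.06958729 0.066     ]
```

View pics/w3.png

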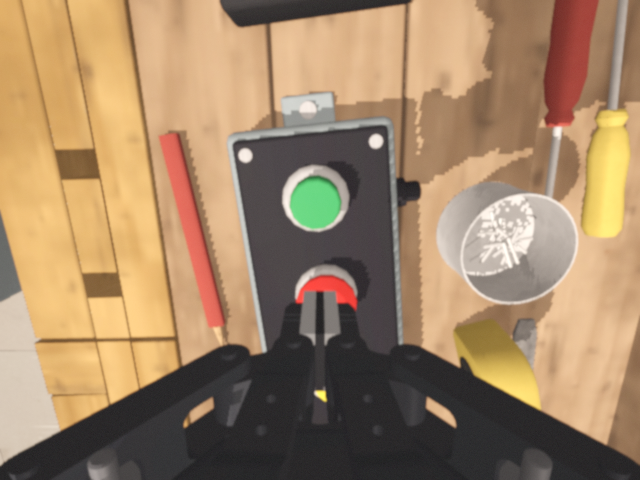

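View pics/t2.png

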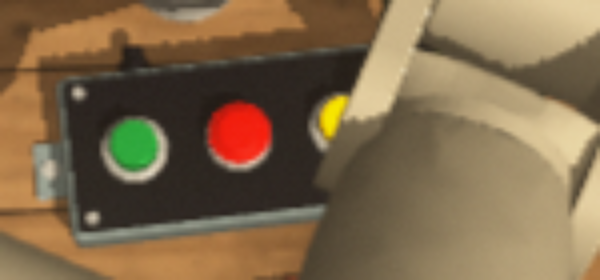

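The wrist view shows green at (315,202), which gives (0.542, 0.0696). The fingers hang over red without touching it, and nothing has moved. The top crop shows green, red and yellow at their places, with white hidden by the arm. Now I press green and hold it.

```bash
python3 - <<'E'
from cell import eyes,arm,status
from h import *
arm.move_linear([.542,.0695,.13],speed=.2)
press((.542,.0695),fstop=9)
arm.pause(.3); s=status.read_state(); print(s["time_s"],s["tool_pos"],s["wrist_force"])
c=eyes.camera("wrist"); cv2.imwrite("pics/w4.png",c["color"][:,:,::-1])
E
```

```text
[(69.0, np.float64(-0.4)), (68.0, np.float64(-0.8)), (67.0, np.float64(-0.3)), (66.0, np.float64(0.4)), (65.0, np.float64(1.4)), (64.0, np.float64(2.1)), (63.0, np.float64(2.0)), (62.0, np.float64(2.3)), (61.0, np.float64(2.7)), (60.0, np.float64(3.2)), (59.0, np.float64(2.1)), (58.5, np.float64(2.9)), (58.0, np.float64(3.5)), (57.5, np.float64(5.0)), (57.0, np.float64(7.7)), (56.5, np.float64(7.9)), (56.0, np.float64(9.4))] 25.6167 [0.54209257 0.06948738 0.05653569]
25.9167 [0.54207861 0.06950862 0.05654238] [-1.40015092 -0.45386952  9.24622898]
```

View pics/w4.png

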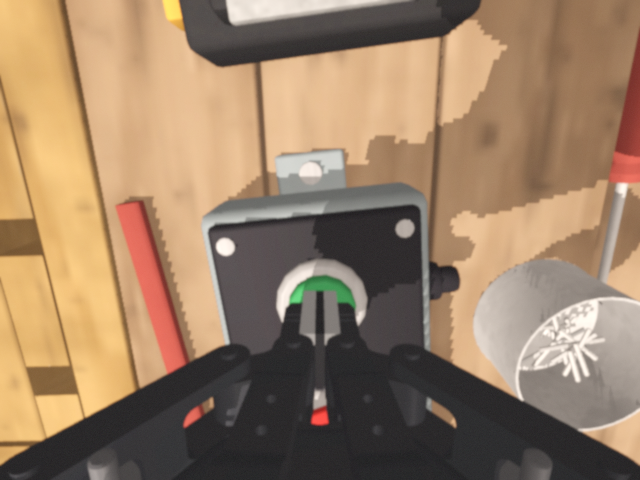

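The fingertips are on green (320,300), which is pressed down at a steady 9 N. Red (320,415) is clear.

```bash
python3 -c "
from cell import ticket
print(ticket.sign_off())"
```

```text
the job is handed in; nothing more can be done
None
```

I pressed white and then yellow fully down, and handed the job in at about 26 s with green held down at about 9 N; red was not pressed and nothing around the box was touched (white and yellow judged by force, not seen afterwards).

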